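# Load the measuring pallet in lathe order

### The arm

A 6-joint arm with a two-finger parallel gripper is mounted at the origin on the work surface. World frame = base frame: x ahead of the robot, y to its left, z up, the work surface at z = 0. Lengths are in m, angles in rad, forces in N, time in s.
With the tool pointing down it reaches from about 0.375 to 0.925 m from the base axis. Payload 5.7 kg.
Tool frame: the origin (TCP) lies on the centre line of the jaws, within the pads' length; the fingertips stand 22 mm ahead of it and the grasp point (between the pads) lies 3 mm ahead of it (bot.tip_reach is the distance from the TCP to the fingertips, in m); z points along the fingers, y is the line along which they close (so a half turn about z gives the same grasp; the last joint's range is limited). The gripper opens to 88 mm and grips with 3 to 60 N. Pads are 20 mm wide; open, the fingers measure 115 mm over their backs; the gripper's body (75 mm by 178 mm) begins 61 mm behind the grasp point.
Start: joints at [1.149, 0.359, 1.51, -0, 1.272, -0.115], TCP at [0.181, 0.572, 0.245] pointing down, gripper open.
Joint ranges: [-2.97, 2.97], [-1.01, 2.36], [0.21, 2.38], [-0.96, 4.11], [0.2, 2.71], [-2.98, 2.98]. Speed limits (rad/s): [2.39, 2.39, 3.14, 3.14, 3.14, 3.14].

### API

Orientations are given as a 3x3 rotation matrix whose columns are the frame's x, y, z axes.
In Python, from plant import bot gives the robot as it stands.
- The arm moves only by the tool carry_out, never from a script. Its argument "steps" is a list of rows, each an object with "slide": the shift along the world's x, y, z normalised to -1 to 1, where 1 is 0.3 m, a list of three; "twist": the turn about the world's z normalised to -1 to 1, where 1 is 120 degrees; "grip": the closure in counts, from 0 (fully open) to 255 (shut). A call has 1 to 10 rows; each row is the pose to reach, as a shift and turn from the pose commanded when the call began; what a row does not reach only later rows make up. A row lasts 1/8 s, in which the tool goes at most 62.5 mm and 10.7 degrees, less where a joint would pass 70% of its speed; a pose out of reach is approached as far as the arm can. A call with a number of a shift or a turn outside -1 to 1 is refused whole. A call with a gripper value outside its range is refused whole. The fingers move at their own pace and stop on an object; "newtons" is the grip in N (left out, the last holds). Time passes only in rows, so rows that repeat a pose let the fingers close. It gives the time, the measured TCP pose, the force, the opening and the grip force at its end, in the units of the state.
- bot.state(): the state, without advancing time (a new reading comes with each control period).
- bot.camera(name): name is "scene" or "top" or "wrist"; returns the picture (400x640x3 uint8, red, green, blue); there is no depth.
- bot.camera_model(name): a dict with "fovy" (degrees; the focal length in pixels is half the picture's height over the tangent of half this angle, whatever the lens; pixels are square), "cx", "cy" (the principal point, pixels), "k1" (the pictures are not rectified: a ray, as slopes to the right and down, at radius r is drawn at 1 + k1 r^2 times it, then the intrinsics apply), "extrinsics" (4x4, takes a point from world to camera coordinates); the wrist camera has in their place "hand_eye" (4x4, takes a point from camera to tool coordinates, whose origin is the TCP and whose axes are the flange's). Camera axes: x right, y up, looking along -z (the intrinsics and any distortion apply to the point x, -y, -z); pixel columns grow to the right and rows downward; lengths in m; the calibration is good to about 2 mm. A picture is of the moment at which its call begins: read the wrist's pose just before it. camera_model takes no time and is no camera call.
- bot.sign_off(): hands the job in; it is judged then, once.
The state is a dict: "clock": time; "joint_positions": joint angles; "qd": joint speeds; "joint_torque": joint torques, N m; "tcp_pos": TCP position; "orientation": TCP orientation; "contact_force": force on the tool from outside, world axes, zero at the start; "ft_torque": the same for the moment, N m; "opening": opening from 0.0 (shut) to 1.0 (fully open); "grip_force": force on a finger pad.
Only numpy, scipy, OpenCV 4.12 (cv2) and the standard library are available. Lean on these libraries where they do the work, as an engineer would, in place of code of your own. Each camera call takes 0.05 s, during which the arm holds its last target. There are 200 camera calls.

### The job

The four steel sample parts in the black delivery rack stand in the order of the lathes they came from, which is a different order every time. Move all four onto the aluminium measuring pallet with the glass-floored bays, keeping the same order: the leftmost part in the rack, as seen from the robot, goes into the leftmost bay, and so on, one part standing upright near the middle of each bay. Set each part down, do not drop it.

Things in the scene. Friction and masses are not known exactly. Their poses are not given: they have to be found in the camera images.
- levelling_foot_mid (a point): Steel levelling foot: disc foot (8 mm thick, coned), a ball 32 mm across in the middle (ball centre at this point, the place to grip) and a threaded stem 14 mm thick on top; 76 mm high, standing upright on a round foot 40 mm across. This point is its centre, 38 mm above the underside; its z axis is the part's upright axis.
- stepped_shaft_mid (a point): Steel stepped shaft: 8 mm thick flange foot, a plain 28 mm thick cylinder up to 54 mm (grip here), then an 18 mm thick end; 80 mm high, standing upright on a round foot 40 mm across. This point is its centre, 40 mm above the underside; its z axis is the part's upright axis.
- hex_fitting_mid (a point): Steel hexagon fitting: 6 mm thick flange foot, a hexagon 32 mm across flats up to 50 mm (grip here; two flats face along its x axis, the others every 60 degrees), then a 20 mm thick spigot; 72 mm high, standing upright on a round foot 40 mm across. This point is its centre, 36 mm above the underside; its z axis is the part's upright axis.
- flanged_bush_mid (a point): Steel flanged bush: 8 mm thick flange foot and an open-topped tube 32 mm outside, 22 mm inside (grip the outside); 70 mm high, standing upright on a round foot 40 mm across. This point is its centre, 35 mm above the underside; its z axis is the part's upright axis.
- sleeve_foot: The grey plastic sleeve in the delivery rack in which the levelling foot stands at the start (one of four alike: 60 mm outside, 52 mm inside, 8 mm high, fixed on top of the rack). It stays there and marks that part's starting place. Origin: centre of its underside, on the rack's top face.
- sleeve_shaft: The grey plastic sleeve in the delivery rack in which the stepped shaft stands at the start (one of four alike: 60 mm outside, 52 mm inside, 8 mm high, fixed on top of the rack). It stays there and marks that part's starting place. Origin: centre of its underside, on the rack's top face.
- sleeve_hex: The grey plastic sleeve in the delivery rack in which the hexagon fitting stands at the start (one of four alike: 60 mm outside, 52 mm inside, 8 mm high, fixed on top of the rack). It stays there and marks that part's starting place. Origin: centre of its underside, on the rack's top face.
- sleeve_bush: The grey plastic sleeve in the delivery rack in which the flanged bush stands at the start (one of four alike: 60 mm outside, 52 mm inside, 8 mm high, fixed on top of the rack). It stays there and marks that part's starting place. Origin: centre of its underside, on the rack's top face.
- rack: Delivery rack, fixed: a black plastic bar 84 x 272 x 12 mm with a low wire handle at each end and four sleeves in a row, 64 mm apart. Origin: centre of its underside, on the table. Its y axis runs along the row towards the left as the robot sees it; the four places, left to right, are at y = +96, +32, -32 and -96 mm, x = 0. The parts stand on its top face, 12 mm above the table. It may stand nearer to the robot than the pallet or farther from it.
- pallet: Measuring pallet, fixed: an aluminium frame 82 x 262 mm with four glass-floored bays in a row, empty at the start. Each bay is 70 mm (x) by 58 mm (y) inside; its floor is 6 mm above the table, and the rim and the ribs between bays (6 mm thick) rise to 16 mm above the table. Origin: centre of its underside, on the table. Its y axis runs along the row towards the left as the robot sees it; the bay centres, left to right, are at y = +96, +32, -32 and -96 mm, x = 0.
Things that resemble listed ones, but are neither listed nor needed, are in the scene too. What is shaped like the part that bears stepped_shaft_mid but orange or yellow is not meant. What is shaped like the part that bears hex_fitting_mid but orange is not meant.

How it is judged:
By the outcome, as a careful person would: the job done as asked, in the order asked, and still so for the second after the job is handed in, with the robot touching nothing.
It also fails if it takes over 112 s, if anything falls off the work surface, if the arm or the gripper's body presses on something with over 40 N, if the wrist force passes 120 N, or if a joint passes its speed limit or range.

## Working session

There is one attempt and no reset: what is moved stays moved. The work goes in short steps, Python scripts to look and compute and a tool call to move; the robot and the scene stay as the last step left them, time stands still between calls to the robot, and variables do not carry over. Pictures are saved under pics/ and viewed, at most 14 in all, crops included, and the job is handed in when it is done.

Besides the shell and the picture viewer there is one more tool, called after ">>>" in YAML: its name, and indented under it one key for each argument. carry_out: Moves the arm, as the interface text tells. Scaled input: -1 to 1 covers 0.3 m each way for a shift and 120 degrees each way for a turn. Its arguments: {"type":"object","properties":{"steps":{"type":"array","items":{"type":"object","properties":{"slide":{"type":"array","items":{"type":"number"}},"twist":{"type":"number"},"grip":{"type":"number"}}}},"newtons":{"type":"number"}},"required":["steps"]}

```bash
mkdir -p pics; ls; cat > h.py <<'E'
import numpy as np, cv2
from plant import bot
def K(m): 
    f=200/np.tan(np.radians(m['fovy'])/2); return f
def ray(name,uv,st=None):
    """pixels -> (origin, dirs) in world"""
    m=bot.camera_model(name); f=K(m); uv=np.atleast_2d(uv).astype(float)
    d=(uv-[m['cx'],m['cy']])/f; s=d.copy()
    for _ in range(30): s=d/(1+m['k1']*(s**2).sum(1,keepdims=True))
    dc=np.c_[s[:,0],-s[:,1],-np.ones(len(s))]
    if name=='wrist':
        T=np.eye(4); T[:3,:3]=st['orientation']; T[:3,3]=st['tcp_pos']; T=T@np.array(m['hand_eye'])
    else: T=np.linalg.inv(np.array(m['extrinsics']))
    return T[:3,3], dc@T[:3,:3].T
def onz(name,uv,z,st=None):
    o,d=ray(name,uv,st); return o+d*((z-o[2])/d[:,2])[:,None]
def proj(name,P):
    m=bot.camera_model(name); P=np.atleast_2d(P); E=np.array(m['extrinsics'])
    c=P@E[:3,:3].T+E[:3,3]; s=np.c_[c[:,0],-c[:,1]]/-c[:,2:]
    return s*(1+m['k1']*(s**2).sum(1,keepdims=True))*K(m)+[m['cx'],m['cy']]
def shot(name,fn):
    im=bot.camera(name); cv2.imwrite('pics/'+fn,im[:,:,::-1]); return im
E
python3 - <<'E'
from h import *
for n in('scene','top'): shot(n,n+'0.png'); print(bot.camera_model(n))
print(bot.camera_model('wrist'),bot.state()['opening'])
E
```

```text
pics
{'fovy': 49.54310384354079, 'cx': 318.6019953108987, 'cy': 194.03496488258597, 'k1': -0.03237360968236225, 'extrinsics': array([[-0.65257248,  0.75772397, -0.00188502,  0.35239891],
       [-0.47167964, -0.40427386,  0.78363318,  0.17330238],
       [ 0.59301558,  0.51226657,  0.62122096, -1.25823697],
       [ 0.        ,  0.        ,  0.        ,  1.        ]])}
{'fovy': 57.07234806527828, 'cx': 320.3912847174564, 'cy': 197.9740808175583, 'k1': 0.023107192315820688, 'extrinsics': array([[-0.00783835, -0.99974557, -0.02115081, -0.00990854],
       [ 0.99515525, -0.00987184,  0.09781906, -0.49135877],
       [-0.09800297, -0.0202816 ,  0.99497943, -0.67930643],
       [ 0.        ,  0.        ,  0.        ,  1.        ]])}
{'fovy': 61.84986152801468, 'cx': 322.27262585548704, 'cy': 198.19591324959868, 'k1': -0.03899742114265866, 'hand_eye': array([[-8.97431300e-05,  9.55727062e-01,  2.94254609e-01,
         8.15995867e-02],
       [ 9.99999075e-01,  4.85061036e-04, -1.27047428e-03,
         6.00312901e-04],
       [-1.35695809e-03,  2.94254223e-01, -9.55726222e-01,
        -1.39035434e-01],
       [ 0.00000000e+00,  0.00000000e+00,  0.00000000e+00,
         1.00000000e+00]])} 1.001777523691598
```

View pics/scene0.png

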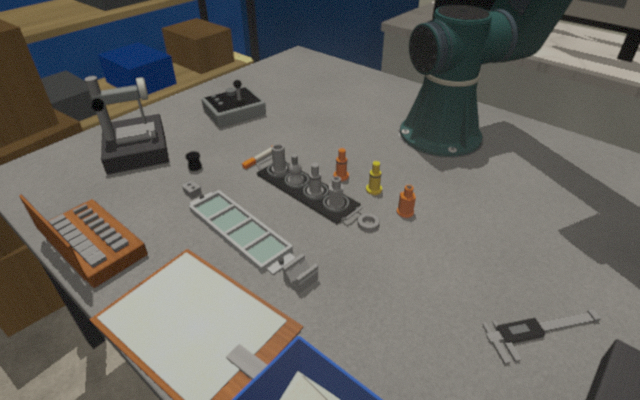

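View pics/top0.png

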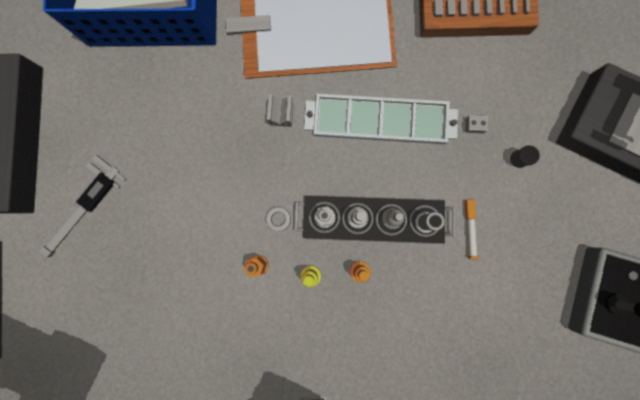

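The top view has +x up and +y left. The rack is at about (374,219) with parts at x≈325, 358, 392 and 428. The pallet is at about (382,118), farther from the robot. Orange and yellow look-alikes stand at about (256,266), (311,275) and (360,271).

```bash
python3 - <<'E'
from h import *
im=bot.camera('top'); hsv=cv2.cvtColor(im,cv2.COLOR_RGB2HSV)
g=cv2.inRange(hsv,(50,25,90),(95,255,255)); g[:80]=0;g[160:]=0
n,l,s,c=cv2.connectedComponentsWithStats(g)
for i in range(1,n):
    if s[i,4]>200:
        r=cv2.minAreaRect(np.argwhere(l==i)[:,::-1].astype(np.float32)); print('bay',r,onz('top',[r[0]],.008)[0].round(4))
hull=cv2.convexHull(np.argwhere(g>0)[:,::-1].astype(np.float32)); r=cv2.minAreaRect(hull)
b=onz('top',cv2.boxPoints(r),.008); print('pallet',b.round(4).tolist(),b.mean(0).round(4))
roi=np.zeros_like(g); roi[185:250,290:460]=255
d=cv2.inRange(hsv,(0,0,0),(180,255,62))&roi
d=cv2.morphologyEx(d,cv2.MORPH_OPEN,np.ones((5,5)))
n,l,s,c=cv2.connectedComponentsWithStats(d); k=1+np.argmax(s[1:,4])
r=cv2.minAreaRect(np.argwhere(l==k)[:,::-1].astype(np.float32)); b=onz('top',cv2.boxPoints(r),.012)
print('rack',r,b.round(4).tolist(),b.mean(0).round(4))
s=bot.state(); print(s['tcp_pos'],s['orientation'])
cv2.imwrite('pics/topz.png',cv2.resize(im[190:250,296:456,::-1],None,fx=5,fy=5,interpolation=cv2.INTER_CUBIC))
E
```

```text
bay ((332.352783203125, 115.5609130859375), (26.147666931152344, 30.564983367919922), 4.085616588592529) [ 0.6579 -0.0391  0.008 ]
bay ((364.42803955078125, 117.6517562866211), (26.386014938354492, 30.939632415771484), 3.5763344764709473) [ 0.6526 -0.1029  0.008 ]
bay ((396.7044982910156, 119.41022491455078), (26.616750717163086, 31.011262893676758), 2.862405300140381) [ 0.648  -0.1667  0.008 ]
bay ((428.5, 121.5), (31.0, 27.0), 90.0) [ 0.6427 -0.229   0.008 ]
pallet [[0.628, -0.0109, 0.008], [0.6915, -0.015, 0.008], [0.6723, -0.2597, 0.008], [0.6096, -0.2538, 0.008]] [ 0.6504 -0.1348  0.008 ]
rack ((405.68243408203125, 233.75701904296875), (35.16630554199219, 13.83592414855957), 2.2025980949401855) [[0.4103, -0.1425, 0.012], [0.4367, -0.1442, 0.012], [0.4336, -0.2111, 0.012], [0.4074, -0.2091, 0.012]] [ 0.422  -0.1767  0.012 ]
[0.18100069 0.57150387 0.2439918 ] [[-9.53314060e-01  3.01980038e-01 -5.99706535e-04]
 [ 3.01980591e-01  9.53313100e-01 -1.36217140e-03]
 [ 1.60359526e-04 -1.47967688e-03 -9.99998892e-01]]
```

View pics/topz.png

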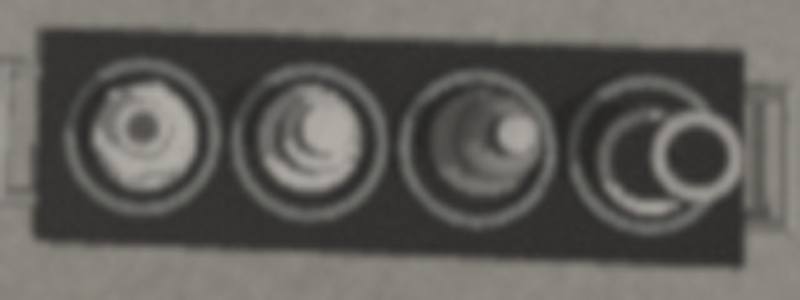

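Left to right the zoom shows the hex, the stepped shaft, the levelling foot and the bush. Rack corners in the zoom are (40,30), (744,50), (742,266) and (36,240). Sleeve rings are at (143,137), (310,142), (478,148) and (648,156).

```bash
python3 - <<'E'
from h import *
z=lambda p: np.array(p,float)/5+[296-.4,190-.4]
c=onz('top',z([(40,30),(744,50),(742,266),(36,240)]),.012); print(c.round(4).tolist(),c.mean(0))
s=onz('top',z([(143,137),(310,142),(478,148),(648,156)]),.020); print(s.round(4).tolist(),s.mean(0))
d=s[0]-s[3]; print('yaw',np.degrees(np.arctan2(-d[0],d[1])),np.linalg.norm(d))
E
```

```text
[[0.4974, 0.0187, 0.012], [0.4869, -0.2528, 0.012], [0.4044, -0.2486, 0.012], [0.4161, 0.0205, 0.012]] [ 0.4511998  -0.11557362  0.012     ]
[[0.455, -0.0212, 0.02], [0.4525, -0.0849, 0.02], [0.4497, -0.1486, 0.02], [0.4462, -0.2126, 0.02]] [ 0.45086422 -0.11683562  0.02      ]
yaw -2.639223340464471 0.19164529277986675
```

>>> carry_out:
  steps:
    - {"slide": [0.15,-0.15,0],"twist": -0.08}
    - {"slide": [0.3,-0.3,0.1],"twist": -0.16}
    - {"slide": [0.45,-0.45,0.15],"twist": -0.24}
    - {"slide": [0.6,-0.6,0.2],"twist": -0.32}
    - {"slide": [0.75,-0.75,0.2],"twist": -0.4}
    - {"slide": [0.85,-0.9,0.2],"twist": -0.48}
    - {"slide": [0.9,-1,0.2],"twist": -0.56}
    - {"slide": [0.9,-1,0.2],"twist": -0.56}

```text
validation failed for argument at $.st...
```

>>> carry_out:
  steps:
    - {"slide": [0.15,-0.15,0.05],"twist": -0.08,"grip": 0}
    - {"slide": [0.3,-0.3,0.1],"twist": -0.16,"grip": 0}
    - {"slide": [0.45,-0.45,0.15],"twist": -0.24,"grip": 0}
    - {"slide": [0.6,-0.6,0.2],"twist": -0.32,"grip": 0}
    - {"slide": [0.75,-0.75,0.2],"twist": -0.4,"grip": 0}
    - {"slide": [0.85,-0.9,0.2],"twist": -0.48,"grip": 0}
    - {"slide": [0.9,-0.99,0.2],"twist": -0.56,"grip": 0}
    - {"slide": [0.9,-0.99,0.2],"twist": -0.56,"grip": 0}

```text
clock: 1.15
tcp_pos: [0.4522, 0.273, 0.3044]
orientation: [[-0.087, 0.996, -0.0], [0.996, 0.087, -0.001], [-0.0, -0.0, -1.0]]
contact_force: [-0.6, 0.7, 0.4]
opening: 1.001
grip_force: 0.0
```

>>> carry_out:
  steps:
    - {"slide": [0.0,-0.2,0.0],"twist": -0.03,"grip": 0}
    - {"slide": [0.0,-0.4,0.0],"twist": -0.064,"grip": 0}
    - {"slide": [0.0,-0.6,0.0],"twist": -0.064,"grip": 0}
    - {"slide": [0.0,-0.8,0.0],"twist": -0.064,"grip": 0}
    - {"slide": [0.0,-0.99,0.0],"twist": -0.064,"grip": 0}
    - {"slide": [0.0,-0.99,0.0],"twist": -0.064,"grip": 0}
    - {"slide": [0.0,-0.99,0.0],"twist": -0.064,"grip": 0}

```text
clock: 2.02
tcp_pos: [0.451, -0.0207, 0.3045]
orientation: [[0.042, 0.999, -0.001], [0.999, -0.042, 0.001], [0.001, -0.001, -1.0]]
contact_force: [0.1, 1.1, 0.6]
opening: 0.998
grip_force: 0.0
```

```bash
python3 - <<'E'
from h import *
s=bot.state(); print(s['tcp_pos'],s['clock']); shot('wrist','w1.png'); np.save('w1.npy',np.r_[s['tcp_pos'],np.ravel(s['orientation'])])
E
```

```text
[ 0.45101336 -0.0207344   0.30446863] 2.025
```

View pics/w1.png

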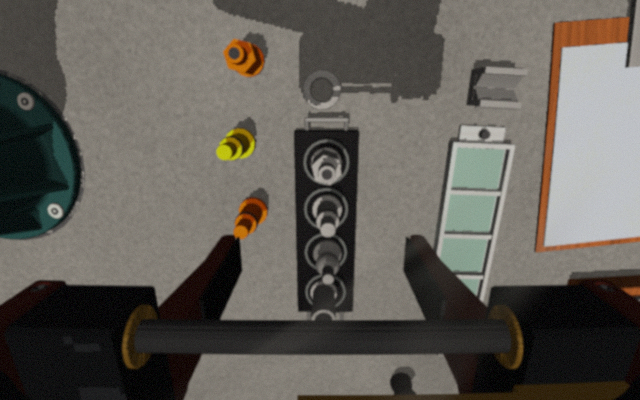

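The wrist view (up = +y, right = +x) confirms the order: hex (325,162), shaft (327,212), foot (326,258), bush (323,295). I'll zoom in to get the hex yaw.

```bash
python3 - <<'E'
import cv2
im=cv2.imread('pics/w1.png')[132:232,290:360]; cv2.imwrite('pics/w1z.png',cv2.resize(im,None,fx=6,fy=6,interpolation=cv2.INTER_CUBIC))
E
```

```text
(no output)
```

View pics/w1z.png

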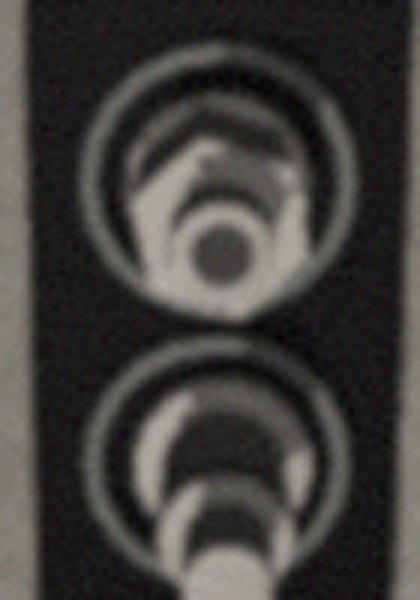

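```bash
python3 - <<'E'
from h import *
a=np.load('w1.npy'); st={'tcp_pos':a[:3],'orientation':a[3:].reshape(3,3)}
z=lambda p: (np.array(p,float)+.5)/6-.5+[290,132]
v=onz('wrist',z([(133,205),(210,142),(297,172),(308,245),(235,318),(150,275)]),.062,st)
c=v.mean(0); d=v-c; ang=np.degrees(np.arctan2(d[:,1],d[:,0])); print('hex',c.round(4),np.linalg.norm(d[:,:2],axis=1).round(4),ang.round(1))
print('flat normal mod60',np.degrees(np.angle(np.exp(1j*np.radians(6*(ang+30))).mean()))/6)
print('rings',onz('wrist',z([(219,180),(217,462)]),.02,st).round(4).tolist(),'hole',onz('wrist',z([(220,252)]),.084,st).round(4))
zt=lambda p: (np.array(p,float)+.5)/5-.5+[296,190]
for n,p,h in(('hex',(142,127),.084),('shaft',(325,130),.092),('foot',(517,132),.088),('bush',(697,154),.082)): print(n,onz('top',zt([p]),h)[0].round(4))
y=np.radians(-4.57); R=np.array([[np.cos(y),-np.sin(y)],[np.sin(y),np.cos(y)]])
print([( [.6504,-.1345]+R@[0,q]).round(4).tolist() for q in(.096,.032,-.032,-.096)])
E
```

```text
hex [ 0.4557 -0.0207  0.062 ] [0.0178 0.0167 0.018  0.0171 0.0185 0.017 ] [ 163.7   95.8   34.4  -14.6  -84.3 -148. ]
flat normal mod60 7.701582207148584
rings [[0.4555, -0.0194, 0.02], [0.4527, -0.0831, 0.02]] hole [[ 0.455  -0.0207  0.084 ]]
hex [ 0.4555 -0.0215  0.084 ]
shaft [ 0.4535 -0.0843  0.092 ]
foot [ 0.4525 -0.1505  0.088 ]
bush [ 0.4446 -0.2132  0.082 ]
[[0.658, -0.0388], [0.6529, -0.1026], [0.6479, -0.1664], [0.6428, -0.2302]]
```

>>> carry_out:
  steps:
    - {"slide": [0.015,0.0,-0.15],"twist": 0.083,"grip": 0}
    - {"slide": [0.015,0.0,-0.33],"twist": 0.083,"grip": 0}
    - {"slide": [0.015,0.0,-0.5],"twist": 0.083,"grip": 0}
    - {"slide": [0.015,0.0,-0.65],"twist": 0.083,"grip": 0}
    - {"slide": [0.015,0.0,-0.76],"twist": 0.083,"grip": 0}
    - {"slide": [0.015,0.0,-0.838],"twist": 0.083,"grip": 0}
    - {"slide": [0.015,0.0,-0.838],"twist": 0.083,"grip": 0}
    - {"slide": [0.015,0.0,-0.838],"twist": 0.083,"grip": 120}
    - {"slide": [0.015,0.0,-0.838],"twist": 0.083,"grip": 120}
  newtons: 30

```text
clock: 3.2
tcp_pos: [0.4567, -0.0217, 0.0543]
orientation: [[-0.132, 0.991, 0.002], [0.991, 0.132, -0.0], [-0.001, 0.002, -1.0]]
contact_force: [0.2, 0.4, -0.5]
opening: 0.813
grip_force: 0.0
```

>>> carry_out:
  steps:
    - {"slide": [0.0,0.0,0.0],"twist": 0.0,"grip": 255}
    - {"slide": [0.0,0.0,0.0],"twist": 0.0,"grip": 255}
    - {"slide": [0.0,0.0,0.0],"twist": 0.0,"grip": 255}
    - {"slide": [0.0,0.0,0.0],"twist": 0.0,"grip": 255}
    - {"slide": [0.0,0.0,0.0],"twist": 0.0,"grip": 255}

```text
clock: 3.82
tcp_pos: [0.4556, -0.0221, 0.0533]
orientation: [[-0.13, 0.991, -0.0], [0.991, 0.13, -0.0], [0.0, -0.0, -1.0]]
contact_force: [0.0, -0.2, 3.1]
opening: 0.366
grip_force: 30.0
```

>>> carry_out:
  steps:
    - {"slide": [0.0,0.0,0.06],"twist": 0.0,"grip": 255}
    - {"slide": [0.0,0.0,0.18],"twist": 0.0,"grip": 255}
    - {"slide": [0.06,-0.005,0.28],"twist": 0.0,"grip": 255}
    - {"slide": [0.2,-0.02,0.3],"twist": 0.0,"grip": 255}
    - {"slide": [0.36,-0.03,0.3],"twist": 0.0,"grip": 255}
    - {"slide": [0.51,-0.043,0.3],"twist": 0.0,"grip": 255}
    - {"slide": [0.62,-0.052,0.3],"twist": 0.0,"grip": 255}
    - {"slide": [0.675,-0.057,0.27],"twist": 0.0,"grip": 255}
    - {"slide": [0.675,-0.057,0.2],"twist": 0.0,"grip": 255}
    - {"slide": [0.675,-0.057,0.2],"twist": 0.0,"grip": 255}

```text
clock: 5.08
tcp_pos: [0.6549, -0.0386, 0.1102]
orientation: [[-0.131, 0.991, -0.007], [0.991, 0.131, 0.001], [0.002, -0.007, -1.0]]
contact_force: [-0.5, 0.0, -3.1]
opening: 0.364
grip_force: 30.0
```

>>> carry_out:
  steps:
    - {"slide": [0.0,0.0,-0.08],"twist": 0.0,"grip": 255}
    - {"slide": [0.0,0.0,-0.15],"twist": 0.0,"grip": 255}
    - {"slide": [0.0,0.0,-0.19],"twist": 0.0,"grip": 255}
    - {"slide": [0.0,0.0,-0.207],"twist": 0.0,"grip": 255}
    - {"slide": [0.0,0.0,-0.213],"twist": 0.0,"grip": 255}
    - {"slide": [0.0,0.0,-0.213],"twist": 0.0,"grip": 255}
    - {"slide": [0.0,0.0,-0.213],"twist": 0.0,"grip": 255}

```text
clock: 5.95
tcp_pos: [0.6587, -0.0392, 0.05]
orientation: [[-0.131, 0.991, 0.001], [0.991, 0.131, -0.0], [-0.0, 0.001, -1.0]]
contact_force: [0.5, -0.1, -3.7]
opening: 0.364
grip_force: 30.0
```

>>> carry_out:
  steps:
    - {"slide": [0.0,0.0,-0.003],"twist": 0.0,"grip": 255}
    - {"slide": [0.0,0.0,-0.006],"twist": 0.0,"grip": 255}
    - {"slide": [0.0,0.0,-0.008],"twist": 0.0,"grip": 255}
    - {"slide": [0.0,0.0,-0.009],"twist": 0.0,"grip": 255}
    - {"slide": [0.0,0.0,-0.009],"twist": 0.0,"grip": 255}

```text
clock: 6.58
tcp_pos: [0.6583, -0.0391, 0.0473]
orientation: [[-0.131, 0.991, 0.0], [0.991, 0.131, -0.0], [-0.0, 0.0, -1.0]]
contact_force: [-2.2, 1.2, 5.5]
opening: 0.363
grip_force: 30.0
```

>>> carry_out:
  steps:
    - {"slide": [0.0,0.0,0.0],"twist": 0.0,"grip": 80}
    - {"slide": [0.0,0.0,0.0],"twist": 0.0,"grip": 0}
    - {"slide": [0.0,0.0,0.0],"twist": 0.0,"grip": 0}
    - {"slide": [0.0,0.0,0.0],"twist": 0.0,"grip": 0}
    - {"slide": [0.0,0.0,0.1],"twist": 0.0,"grip": 0}
    - {"slide": [0.0,0.0,0.28],"twist": 0.0,"grip": 0}
    - {"slide": [-0.05,-0.01,0.37],"twist": -0.02,"grip": 0}
    - {"slide": [-0.2,-0.04,0.376],"twist": -0.085,"grip": 0}
    - {"slide": [-0.39,-0.08,0.376],"twist": -0.085,"grip": 0}
    - {"slide": [-0.58,-0.12,0.376],"twist": -0.085,"grip": 0}

```text
clock: 7.82
tcp_pos: [0.4827, -0.0754, 0.1596]
orientation: [[0.046, 0.999, 0.001], [0.999, -0.046, -0.0], [-0.0, 0.001, -1.0]]
contact_force: [-0.4, 0.3, -0.1]
opening: 0.997
grip_force: 0.0
```

>>> carry_out:
  steps:
    - {"slide": [-0.102,-0.03,0.0],"twist": 0.0,"grip": 0}
    - {"slide": [-0.102,-0.03,0.0],"twist": 0.0,"grip": 0}
    - {"slide": [-0.102,-0.03,0.0],"twist": 0.0,"grip": 0}

```text
clock: 8.2
tcp_pos: [0.4553, -0.0845, 0.1599]
orientation: [[0.048, 0.999, 0.002], [0.999, -0.048, -0.0], [-0.0, 0.002, -1.0]]
contact_force: [0.8, 0.2, 1.0]
opening: 1.002
grip_force: 0.0
```

```bash
python3 - <<'E'
from h import *
s=bot.state(); print(s['tcp_pos'],s['clock']); im=shot('wrist','w2.png')
t=bot.camera('top')[85:255,290:460,::-1]; cv2.imwrite('pics/t2.png',cv2.resize(t,None,fx=3.5,fy=3.5,interpolation=cv2.INTER_CUBIC))
E
```

```text
[ 0.4553278  -0.08446452  0.15989407] 8.2
```

View pics/t2.png

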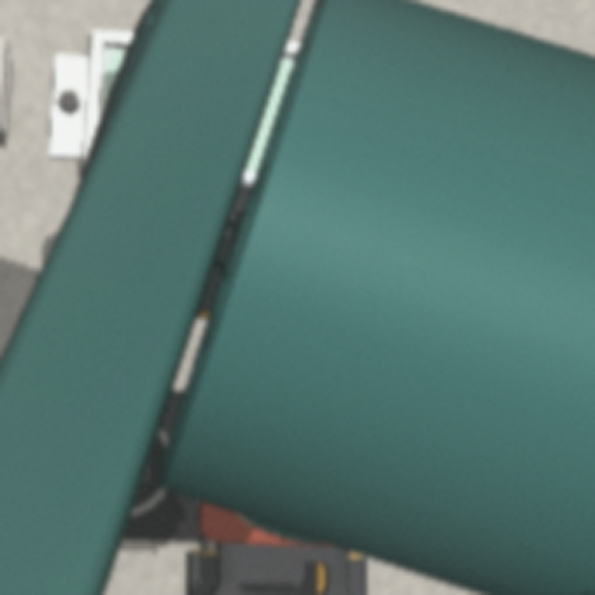

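The arm blocks the top view, so I'll carry on with the shaft and check with the scene camera afterwards.

>>> carry_out:
  steps:
    - {"slide": [0.0,0.0,-0.1],"twist": 0.0,"grip": 0}
    - {"slide": [0.0,0.0,-0.23],"twist": 0.0,"grip": 0}
    - {"slide": [0.0,0.0,-0.32],"twist": 0.0,"grip": 0}
    - {"slide": [0.0,0.0,-0.356],"twist": 0.0,"grip": 0}
    - {"slide": [0.0,0.0,-0.356],"twist": 0.0,"grip": 0}
    - {"slide": [0.0,0.0,-0.356],"twist": 0.0,"grip": 120}
    - {"slide": [0.0,0.0,-0.356],"twist": 0.0,"grip": 255}
    - {"slide": [0.0,0.0,-0.356],"twist": 0.0,"grip": 255}
    - {"slide": [0.0,0.0,-0.356],"twist": 0.0,"grip": 255}
    - {"slide": [0.0,0.0,-0.356],"twist": 0.0,"grip": 255}

```text
clock: 9.55
tcp_pos: [0.4536, -0.0842, 0.0528]
orientation: [[0.047, 0.999, 0.0], [0.999, -0.047, -0.0], [-0.0, 0.0, -1.0]]
contact_force: [-0.7, 0.6, -0.2]
opening: 0.472
grip_force: 0.0
```

```bash
python3 - <<'E'
from h import *
im=bot.camera('scene')[130:290,170:400,::-1]; cv2.imwrite('pics/s2.png',cv2.resize(im,None,fx=3.4,fy=3.4,interpolation=cv2.INTER_CUBIC))
E
```

```text
(no output)
```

View pics/s2.png

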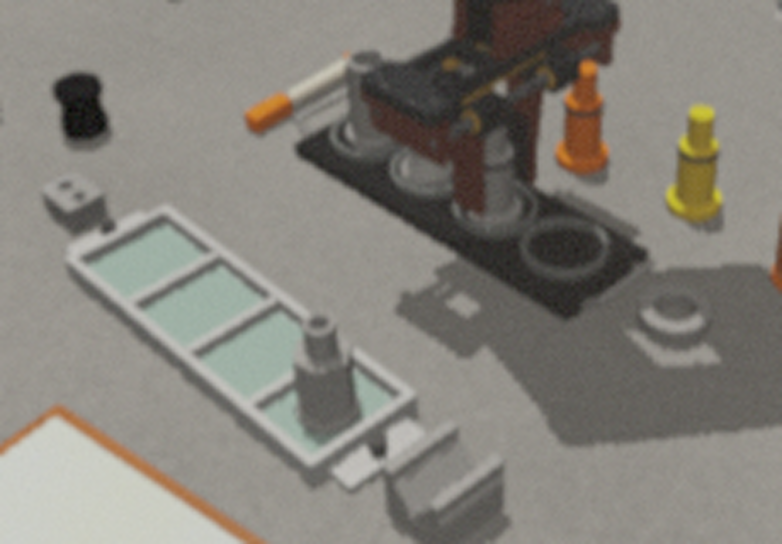

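The hex stands upright in the leftmost bay, at about (328,385) in the crop, and the gripper is around the shaft.

>>> carry_out:
  steps:
    - {"slide": [0.0,0.0,0.0],"twist": 0.0,"grip": 255}
    - {"slide": [0.0,0.0,0.0],"twist": 0.0,"grip": 255}
    - {"slide": [0.0,0.0,0.0],"twist": 0.0,"grip": 255}
    - {"slide": [0.0,0.0,0.0],"twist": 0.0,"grip": 255}

```text
clock: 10.1
tcp_pos: [0.4537, -0.0842, 0.0526]
orientation: [[0.047, 0.999, 0.0], [0.999, -0.047, -0.0], [-0.0, 0.0, -1.0]]
contact_force: [0.9, -0.4, 0.4]
opening: 0.315
grip_force: 30.0
```

>>> carry_out:
  steps:
    - {"slide": [0.0,0.0,0.06],"twist": 0.0,"grip": 255}
    - {"slide": [0.0,0.0,0.18],"twist": 0.0,"grip": 255}
    - {"slide": [0.06,-0.005,0.28],"twist": 0.0,"grip": 255}
    - {"slide": [0.2,-0.02,0.3],"twist": 0.0,"grip": 255}
    - {"slide": [0.36,-0.03,0.3],"twist": 0.0,"grip": 255}
    - {"slide": [0.51,-0.045,0.3],"twist": 0.0,"grip": 255}
    - {"slide": [0.61,-0.056,0.3],"twist": 0.0,"grip": 255}
    - {"slide": [0.664,-0.061,0.27],"twist": 0.0,"grip": 255}
    - {"slide": [0.664,-0.061,0.2],"twist": 0.0,"grip": 255}
    - {"slide": [0.664,-0.061,0.2],"twist": 0.0,"grip": 255}

```text
clock: 11.35
tcp_pos: [0.6496, -0.1017, 0.1096]
orientation: [[0.047, 0.999, -0.007], [0.999, -0.047, 0.002], [0.001, -0.007, -1.0]]
contact_force: [-0.4, 0.9, -3.6]
opening: 0.315
grip_force: 30.0
```

>>> carry_out:
  steps:
    - {"slide": [0.0,0.0,-0.08],"twist": 0.0,"grip": 255}
    - {"slide": [0.0,0.0,-0.15],"twist": 0.0,"grip": 255}
    - {"slide": [0.0,0.0,-0.19],"twist": 0.0,"grip": 255}
    - {"slide": [0.0,0.0,-0.207],"twist": 0.0,"grip": 255}
    - {"slide": [0.0,0.0,-0.211],"twist": 0.0,"grip": 255}
    - {"slide": [0.0,0.0,-0.211],"twist": 0.0,"grip": 255}
    - {"slide": [0.0,0.0,-0.214],"twist": 0.0,"grip": 255}
    - {"slide": [0.0,0.0,-0.217],"twist": 0.0,"grip": 255}
    - {"slide": [0.0,0.0,-0.219],"twist": 0.0,"grip": 255}
    - {"slide": [0.0,0.0,-0.219],"twist": 0.0,"grip": 255}

```text
clock: 12.6
tcp_pos: [0.6527, -0.1024, 0.0469]
orientation: [[0.047, 0.999, -0.0], [0.999, -0.047, 0.0], [0.0, -0.0, -1.0]]
contact_force: [-0.6, -0.7, -3.7]
opening: 0.311
grip_force: 30.0
```

>>> carry_out:
  steps:
    - {"slide": [0.0,0.0,-0.001],"twist": 0.0,"grip": 255}
    - {"slide": [0.0,0.0,-0.002],"twist": 0.0,"grip": 255}
    - {"slide": [0.0,0.0,-0.002],"twist": 0.0,"grip": 255}

```text
clock: 12.98
tcp_pos: [0.6528, -0.1025, 0.0467]
orientation: [[0.047, 0.999, 0.0], [0.999, -0.047, -0.0], [-0.0, 0.0, -1.0]]
contact_force: [-1.1, 0.5, 2.2]
opening: 0.314
grip_force: 30.0
```

>>> carry_out:
  steps:
    - {"slide": [0.0,0.0,0.0],"twist": 0.0,"grip": 80}
    - {"slide": [0.0,0.0,0.0],"twist": 0.0,"grip": 0}
    - {"slide": [0.0,0.0,0.0],"twist": 0.0,"grip": 0}
    - {"slide": [0.0,0.0,0.0],"twist": 0.0,"grip": 0}
    - {"slide": [0.0,0.0,0.1],"twist": 0.0,"grip": 0}
    - {"slide": [0.0,0.0,0.28],"twist": 0.0,"grip": 0}
    - {"slide": [-0.05,-0.01,0.37],"twist": 0.0,"grip": 0}
    - {"slide": [-0.2,-0.04,0.376],"twist": 0.0,"grip": 0}
    - {"slide": [-0.39,-0.08,0.376],"twist": 0.0,"grip": 0}
    - {"slide": [-0.58,-0.13,0.376],"twist": 0.0,"grip": 0}

```text
clock: 14.22
tcp_pos: [0.4773, -0.1416, 0.1593]
orientation: [[0.046, 0.999, 0.001], [0.999, -0.046, -0.0], [-0.0, 0.001, -1.0]]
contact_force: [0.1, -1.2, -0.0]
opening: 1.003
grip_force: 0.0
```

>>> carry_out:
  steps:
    - {"slide": [-0.092,-0.028,0.0],"twist": 0.0,"grip": 0}
    - {"slide": [-0.092,-0.028,0.0],"twist": 0.0,"grip": 0}
    - {"slide": [-0.092,-0.028,-0.1],"twist": 0.0,"grip": 0}
    - {"slide": [-0.092,-0.028,-0.23],"twist": 0.0,"grip": 0}
    - {"slide": [-0.092,-0.028,-0.32],"twist": 0.0,"grip": 0}
    - {"slide": [-0.092,-0.028,-0.355],"twist": 0.0,"grip": 0}
    - {"slide": [-0.092,-0.028,-0.355],"twist": 0.0,"grip": 0}
    - {"slide": [-0.092,-0.028,-0.355],"twist": 0.0,"grip": 120}
    - {"slide": [-0.092,-0.028,-0.355],"twist": 0.0,"grip": 150}

```text
clock: 15.35
tcp_pos: [0.4521, -0.1502, 0.0536]
orientation: [[0.047, 0.999, 0.002], [0.999, -0.047, -0.001], [-0.001, 0.002, -1.0]]
contact_force: [-0.3, 0.8, 1.1]
opening: 0.809
grip_force: 0.0
```

>>> carry_out:
  steps:
    - {"slide": [0.0,0.0,0.0],"twist": 0.0,"grip": 255}
    - {"slide": [0.0,0.0,0.0],"twist": 0.0,"grip": 255}
    - {"slide": [0.0,0.0,0.0],"twist": 0.0,"grip": 255}
    - {"slide": [0.0,0.0,0.0],"twist": 0.0,"grip": 255}
    - {"slide": [0.0,0.0,0.0],"twist": 0.0,"grip": 255}
  newtons: 40

```text
clock: 15.98
tcp_pos: [0.4513, -0.1499, 0.0527]
orientation: [[0.047, 0.999, 0.0], [0.999, -0.047, -0.0], [-0.0, 0.0, -1.0]]
contact_force: [1.4, 0.0, 0.5]
opening: 0.345
grip_force: 40.0
```

>>> carry_out:
  steps:
    - {"slide": [0.0,0.0,0.04],"twist": 0.0,"grip": 255}
    - {"slide": [0.0,0.0,0.13],"twist": 0.0,"grip": 255}
    - {"slide": [0.0,0.0,0.22],"twist": 0.0,"grip": 255}
    - {"slide": [0.0,0.0,0.27],"twist": 0.0,"grip": 255}
    - {"slide": [0.0,0.0,0.27],"twist": 0.0,"grip": 255}

```text
clock: 16.6
tcp_pos: [0.4519, -0.1502, 0.135]
orientation: [[0.047, 0.999, 0.002], [0.999, -0.047, -0.001], [-0.001, 0.002, -1.0]]
contact_force: [0.5, 0.3, -2.4]
opening: 0.346
grip_force: 40.0
```

```bash
python3 - <<'E'
from h import *
im=bot.camera('scene')[110:290,170:400,::-1]; cv2.imwrite('pics/s3.png',cv2.resize(im,None,fx=3.3,fy=3.3,interpolation=cv2.INTER_CUBIC))
E
```

```text
(no output)
```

View pics/s3.png

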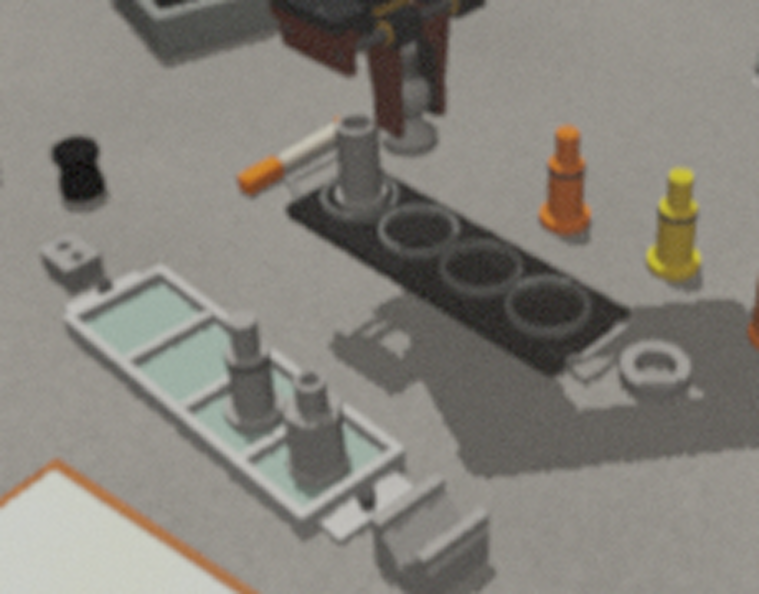

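The foot hangs upright in the gripper, at about (412,110) in the crop. The hex and shaft stand correctly in bays 1 and 2.

>>> carry_out:
  steps:
    - {"slide": [0.1,-0.008,0.0],"twist": 0.0,"grip": 255}
    - {"slide": [0.26,-0.022,0.0],"twist": 0.0,"grip": 255}
    - {"slide": [0.42,-0.035,0.0],"twist": 0.0,"grip": 255}
    - {"slide": [0.55,-0.046,0.0],"twist": 0.0,"grip": 255}
    - {"slide": [0.63,-0.053,0.0],"twist": 0.0,"grip": 255}
    - {"slide": [0.655,-0.055,-0.02],"twist": 0.0,"grip": 255}
    - {"slide": [0.655,-0.055,-0.1],"twist": 0.0,"grip": 255}
    - {"slide": [0.655,-0.055,-0.18],"twist": 0.0,"grip": 255}
    - {"slide": [0.655,-0.055,-0.24],"twist": 0.0,"grip": 255}
    - {"slide": [0.655,-0.055,-0.27],"twist": 0.0,"grip": 255}

```text
clock: 17.9
tcp_pos: [0.6461, -0.166, 0.0509]
orientation: [[0.047, 0.999, -0.003], [0.999, -0.047, 0.001], [0.001, -0.003, -1.0]]
contact_force: [0.7, -0.2, -1.7]
opening: 0.346
grip_force: 40.0
```

>>> carry_out:
  steps:
    - {"slide": [0.0,0.0,-0.005],"twist": 0.0,"grip": 255}
    - {"slide": [0.0,0.0,-0.01],"twist": 0.0,"grip": 255}
    - {"slide": [0.0,0.0,-0.014],"twist": 0.0,"grip": 255}
    - {"slide": [0.0,0.0,-0.017],"twist": 0.0,"grip": 255}
    - {"slide": [0.0,0.0,-0.017],"twist": 0.0,"grip": 255}

```text
clock: 18.52
tcp_pos: [0.6478, -0.1664, 0.0477]
orientation: [[0.047, 0.999, 0.0], [0.999, -0.047, -0.0], [-0.0, 0.0, -1.0]]
contact_force: [-0.7, 0.1, -1.6]
opening: 0.348
grip_force: 40.0
```

>>> carry_out:
  steps:
    - {"slide": [0.0,0.0,-0.001],"twist": 0.0,"grip": 255}
    - {"slide": [0.0,0.0,-0.002],"twist": 0.0,"grip": 255}
    - {"slide": [0.0,0.0,-0.003],"twist": 0.0,"grip": 255}
    - {"slide": [0.0,0.0,-0.003],"twist": 0.0,"grip": 255}

```text
clock: 19.02
tcp_pos: [0.6477, -0.1664, 0.0467]
orientation: [[0.047, 0.999, -0.0], [0.999, -0.047, 0.0], [0.0, -0.0, -1.0]]
contact_force: [-0.1, -0.4, -1.5]
opening: 0.345
grip_force: 40.0
```

>>> carry_out:
  steps:
    - {"slide": [0.0,0.0,-0.001],"twist": 0.0,"grip": 255}
    - {"slide": [0.0,0.0,-0.002],"twist": 0.0,"grip": 255}
    - {"slide": [0.0,0.0,-0.002],"twist": 0.0,"grip": 255}

```text
clock: 19.4
tcp_pos: [0.6478, -0.1663, 0.0467]
orientation: [[0.047, 0.999, 0.0], [0.999, -0.047, -0.0], [-0.0, 0.0, -1.0]]
contact_force: [-2.6, 0.4, 5.0]
opening: 0.341
grip_force: 40.0
```

>>> carry_out:
  steps:
    - {"slide": [0.0,0.0,0.0],"twist": 0.0,"grip": 80}
    - {"slide": [0.0,0.0,0.0],"twist": 0.0,"grip": 0}
    - {"slide": [0.0,0.0,0.0],"twist": 0.0,"grip": 0}
    - {"slide": [0.0,0.0,0.0],"twist": 0.0,"grip": 0}
    - {"slide": [0.0,0.0,0.1],"twist": 0.0,"grip": 0}
    - {"slide": [0.0,0.0,0.28],"twist": 0.0,"grip": 0}
    - {"slide": [-0.05,-0.01,0.37],"twist": 0.0,"grip": 0}
    - {"slide": [-0.2,-0.04,0.376],"twist": 0.0,"grip": 0}
    - {"slide": [-0.39,-0.08,0.376],"twist": 0.0,"grip": 0}
    - {"slide": [-0.58,-0.13,0.376],"twist": 0.0,"grip": 0}

```text
clock: 20.65
tcp_pos: [0.4722, -0.2054, 0.159]
orientation: [[0.046, 0.999, 0.0], [0.999, -0.046, -0.001], [-0.0, 0.0, -1.0]]
contact_force: [-0.1, -0.1, -0.4]
opening: 0.999
grip_force: 0.0
```

>>> carry_out:
  steps:
    - {"slide": [-0.093,-0.026,0.0],"twist": 0.0,"grip": 0}
    - {"slide": [-0.093,-0.026,0.0],"twist": 0.0,"grip": 0}
    - {"slide": [-0.093,-0.026,-0.1],"twist": 0.0,"grip": 0}
    - {"slide": [-0.093,-0.026,-0.23],"twist": 0.0,"grip": 0}
    - {"slide": [-0.093,-0.026,-0.32],"twist": 0.0,"grip": 0}
    - {"slide": [-0.093,-0.026,-0.353],"twist": 0.0,"grip": 0}
    - {"slide": [-0.093,-0.026,-0.353],"twist": 0.0,"grip": 0}
    - {"slide": [-0.093,-0.026,-0.353],"twist": 0.0,"grip": 120}
    - {"slide": [-0.093,-0.026,-0.353],"twist": 0.0,"grip": 150}

```text
clock: 21.78
tcp_pos: [0.4466, -0.2136, 0.0539]
orientation: [[0.047, 0.999, 0.002], [0.999, -0.047, -0.001], [-0.001, 0.002, -1.0]]
contact_force: [-0.1, 0.2, -1.3]
opening: 0.812
grip_force: 0.0
```

>>> carry_out:
  steps:
    - {"slide": [0.0,0.0,0.0],"twist": 0.0,"grip": 255}
    - {"slide": [0.0,0.0,0.0],"twist": 0.0,"grip": 255}
    - {"slide": [0.0,0.0,0.0],"twist": 0.0,"grip": 255}
    - {"slide": [0.0,0.0,0.0],"twist": 0.0,"grip": 255}
    - {"slide": [0.0,0.0,0.0],"twist": 0.0,"grip": 255}
  newtons: 30

```text
clock: 22.4
tcp_pos: [0.4456, -0.213, 0.0529]
orientation: [[0.047, 0.999, -0.001], [0.999, -0.047, 0.0], [0.0, -0.001, -1.0]]
contact_force: [-1.0, 0.4, 1.2]
opening: 0.364
grip_force: 30.0
```

>>> carry_out:
  steps:
    - {"slide": [0.0,0.0,0.06],"twist": 0.0,"grip": 255}
    - {"slide": [0.0,0.0,0.18],"twist": 0.0,"grip": 255}
    - {"slide": [0.06,-0.005,0.28],"twist": 0.0,"grip": 255}
    - {"slide": [0.2,-0.02,0.3],"twist": 0.0,"grip": 255}
    - {"slide": [0.36,-0.03,0.3],"twist": 0.0,"grip": 255}
    - {"slide": [0.51,-0.045,0.3],"twist": 0.0,"grip": 255}
    - {"slide": [0.61,-0.053,0.3],"twist": 0.0,"grip": 255}
    - {"slide": [0.657,-0.057,0.27],"twist": 0.0,"grip": 255}
    - {"slide": [0.657,-0.057,0.2],"twist": 0.0,"grip": 255}
    - {"slide": [0.657,-0.057,0.2],"twist": 0.0,"grip": 255}

```text
clock: 23.65
tcp_pos: [0.6401, -0.2292, 0.1101]
orientation: [[0.047, 0.999, -0.006], [0.999, -0.047, 0.003], [0.002, -0.006, -1.0]]
contact_force: [-0.7, 1.0, -2.2]
opening: 0.362
grip_force: 30.0
```

>>> carry_out:
  steps:
    - {"slide": [0.0,0.0,-0.08],"twist": 0.0,"grip": 255}
    - {"slide": [0.0,0.0,-0.15],"twist": 0.0,"grip": 255}
    - {"slide": [0.0,0.0,-0.19],"twist": 0.0,"grip": 255}
    - {"slide": [0.0,0.0,-0.207],"twist": 0.0,"grip": 255}
    - {"slide": [0.0,0.0,-0.211],"twist": 0.0,"grip": 255}
    - {"slide": [0.0,0.0,-0.211],"twist": 0.0,"grip": 255}
    - {"slide": [0.0,0.0,-0.214],"twist": 0.0,"grip": 255}
    - {"slide": [0.0,0.0,-0.217],"twist": 0.0,"grip": 255}
    - {"slide": [0.0,0.0,-0.219],"twist": 0.0,"grip": 255}
    - {"slide": [0.0,0.0,-0.219],"twist": 0.0,"grip": 255}

```text
clock: 24.9
tcp_pos: [0.6429, -0.2302, 0.0472]
orientation: [[0.047, 0.999, -0.0], [0.999, -0.047, 0.0], [0.0, -0.0, -1.0]]
contact_force: [-0.1, 0.7, -1.9]
opening: 0.358
grip_force: 30.0
```

>>> carry_out:
  steps:
    - {"slide": [0.0,0.0,-0.001],"twist": 0.0,"grip": 255}
    - {"slide": [0.0,0.0,-0.002],"twist": 0.0,"grip": 255}
    - {"slide": [0.0,0.0,-0.002],"twist": 0.0,"grip": 255}

```text
clock: 25.28
tcp_pos: [0.6429, -0.2302, 0.047]
orientation: [[0.047, 0.999, 0.0], [0.999, -0.047, -0.0], [-0.0, 0.0, -1.0]]
contact_force: [-1.0, 1.3, 2.1]
opening: 0.357
grip_force: 30.0
```

>>> carry_out:
  steps:
    - {"slide": [0.0,0.0,0.0],"twist": 0.0,"grip": 80}
    - {"slide": [0.0,0.0,0.0],"twist": 0.0,"grip": 0}
    - {"slide": [0.0,0.0,0.0],"twist": 0.0,"grip": 0}
    - {"slide": [0.0,0.0,0.0],"twist": 0.0,"grip": 0}
    - {"slide": [0.0,0.0,0.1],"twist": 0.0,"grip": 0}
    - {"slide": [0.0,0.0,0.28],"twist": 0.0,"grip": 0}
    - {"slide": [0.0,0.0,0.45],"twist": 0.0,"grip": 0}
    - {"slide": [-0.1,0.1,0.6],"twist": 0.0,"grip": 0}
    - {"slide": [-0.2,0.28,0.65],"twist": 0.0,"grip": 0}
    - {"slide": [-0.3,0.46,0.65],"twist": 0.0,"grip": 0}

```text
clock: 26.52
tcp_pos: [0.5533, -0.0918, 0.2436]
orientation: [[0.048, 0.999, 0.004], [0.999, -0.048, -0.001], [-0.001, 0.004, -1.0]]
contact_force: [-0.4, 1.1, -0.6]
opening: 1.002
grip_force: 0.0
```

>>> carry_out:
  steps:
    - {"slide": [-0.1,0.16,0.0],"twist": 0.0,"grip": 0}
    - {"slide": [-0.2,0.32,0.0],"twist": 0.0,"grip": 0}
    - {"slide": [-0.3,0.5,0.0],"twist": 0.0,"grip": 0}
    - {"slide": [-0.3,0.7,0.0],"twist": 0.05,"grip": 0}
    - {"slide": [-0.3,0.9,0.0],"twist": 0.1,"grip": 0}
    - {"slide": [-0.3,0.99,0.0],"twist": 0.15,"grip": 0}
    - {"slide": [-0.3,0.99,0.0],"twist": 0.2,"grip": 0}

```text
clock: 27.4
tcp_pos: [0.4628, 0.2067, 0.2417]
orientation: [[-0.37, 0.929, 0.0], [0.929, 0.37, 0.001], [0.0, 0.001, -1.0]]
contact_force: [-0.2, -0.6, -0.5]
opening: 0.999
grip_force: 0.0
```

```bash
python3 - <<'E'
from h import *
t=bot.camera('top')[85:255,290:460,::-1]; s=bot.camera('scene')[150:280,170:340,::-1]
r=lambda a:cv2.resize(a,(390,390*a.shape[0]//a.shape[1]),interpolation=cv2.INTER_CUBIC)
a,b=r(t),r(s); o=np.zeros((390,780,3),np.uint8); o[:a.shape[0],:390]=a; o[:b.shape[0],390:]=b; cv2.imwrite('pics/f.png',o)
E
```

```text
(no output)
```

View pics/f.png

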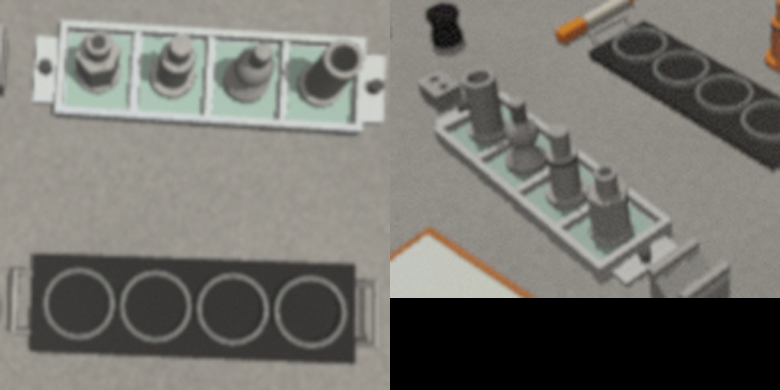

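All four parts stand upright near the middle of their bays. In the top crop, left to right, they are the hex (97,70), shaft (174,72), foot (250,80) and bush (325,80), and the rack is empty.

```bash
python3 -c "
from plant import bot; print(bot.sign_off())"
```

```text
the job is handed in; nothing more can be done
None
```

All four parts stand upright near the middle of their bays in the rack's order (hex fitting, stepped shaft, levelling foot, flanged bush, left to right); the job was handed in at about 27 s, but the sign-off gave no verdict.

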